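Fit up two box-section stubs against the welding fixture

TASK

Make the two pieces of rectangular steel tube ready for tacking: with one on each side of the upright web plate, as they already lie, push each along the table until one of its closed side walls is flush along the fence and an open end butts squarely against the web plate, with no gap at either. Only push them with the fingers: do not pick up, lift or tip them, and leave the other things on the table where they are.

Things in the scene. Friction and masses are not known exactly. Their poses are not given: they have to be found in the camera images.
- fixture: Fixed bright-metal welding fixture. Origin: on the table at the middle of the fence's face; z up. Fence: angle iron 480 mm long along y, 30 mm high, its flat face at x = 0 looking to -x (to the robot), its foot behind to x = +50. See web_end for the web plate. Turned up to 0.15 rad and shifted from run to run.
- web_end (a point): Top of the robot-side end of the fixture's upright web plate, on its middle plane. The web is 10 mm thick (fixture y from -5 to +5), 50 mm high and stands square to the fence, from fixture x = -110 mm to the fence face at 0; its two faces look to +y and -y. Behind the fence a 30 mm block, 48 mm high, backs it.
- long_tube: Longer loose piece of rectangular steel tube, open-ended, lying flat, bore along its y: 90 mm wide (x), 130 long (y), 40 high (z), wall 3, about 0.6 kg. Origin: centre of underside. Starts on either side of the web, 25 to 100 mm short of the fence, skewed up to 0.25 rad to it. In place: origin at fixture x = -45 mm, y = +70 or -70 mm (its own side), axes parallel to the fixture's.
- short_tube: Shorter loose piece of the same tube, bore along its y: 90 mm wide (x), 100 long (y), 40 high (z), wall 3, about 0.46 kg. Origin: centre of underside. Starts on the other side of the web from the longer one, equally askew. In place: origin at fixture x = -45 mm, y = +55 or -55 mm (its own side), axes parallel to the fixture's.
- bush: Bystander: steel bush, a ring 40 mm across and 38 mm high, standing on the robot's side of the web plate, between the two tubes. Origin: centre of its underside.
- tin: Bystander: grey lidded jar 66 mm across, 65 mm high, behind the fence. Origin: centre of its underside.
- round_bar: Bystander: upright steel round-bar offcut 44 mm across, 50 mm high, behind the fence. Origin: centre of its underside.
- wrench: Bystander: wrench 190 mm long lying flat beyond the right (-y) end of the fence, its length along its own x.
- hammer: Bystander: hammer 240 mm long lying beyond the left (+y) end of the fence, its length along its own x.
- brush: Bystander: brush 180 mm long lying near the robot on the right, its length along its own x.
- clamp: Bystander: dark step clamp, an arm 85 by 32 mm, 66 mm high at its bolt, standing near the robot on the left. Origin: centre of its underside.
Things that resemble listed ones, but are neither listed nor needed, are in the scene too. What is shaped like the short_tube but yellow is not meant. Leave any blue look-alike of the long_tube alone.

How it is judged:
By the outcome, as a careful person would: the job done as asked, in the order asked, and still so for the second after the job is handed in, with the robot touching nothing.
It also fails if it takes over 72 s, if anything falls off the work surface, if the arm or the gripper's body presses on something with over 40 N, if the wrist force passes 120 N, or if a joint passes its speed limit or range.

ROBOT

A 6-joint arm with a two-finger parallel gripper is mounted at the origin on the work surface. World frame = base frame: x ahead of the robot, y to its left, z up, the work surface at z = 0. Lengths are in m, angles in rad, forces in N, time in s.
With the tool pointing down it reaches from about 0.325 to 0.775 m from the base axis. Payload 5.5 kg.
Tool frame: the origin (TCP) lies between the finger pads; the fingertips stand 8 mm ahead of it and the grasp point (between the pads) lies 11 mm behind it (tcp_to_tips is the distance from the TCP to the fingertips, in m); z points along the fingers, y is the direction in which the jaws open and shut (so a half turn about z gives the same grasp; the last joint's range is limited). The gripper opens to 88 mm and grips with 3 to 60 N. Pads are 20 mm wide; open, the fingers measure 115 mm over their backs; the gripper's body (75 mm by 178 mm) begins 61 mm behind the grasp point.
Start: joints at [-1.355, 0.091, 1.231, -0, 1.82, -0.057], TCP at [0.162, -0.578, 0.231] pointing down, gripper open.
Joint ranges: [-2.87, 2.87], [-0.86, 2.18], [0.17, 2.46], [-1.51, 4.65], [0.06, 2.69], [-2.65, 2.65]. Speed limits (rad/s): [2.57, 2.57, 3.01, 3.14, 3.14, 3.14].

INTERFACE

Orientations are given as a unit quaternion [w, x, y, z].
In Python, from bench import * gives the robot as it stands. Calls block until the motion is done:
- move_to(position, orientation): joint-space move of the TCP to a pose.
- move_l(position, speed=0.15, orientation=None): straight line of the TCP; orientation=None keeps the orientation; speed is the mean speed in m/s.
- movej(angles): joint-space move.
- gripper_open() and close(): open the fingers fully, or close them until they stop; the grip force is fixed at half the most.
- hold(seconds).
- inverse_kinematics(position, orientation): joint angles nearest the present ones, or None.
- state(): the state.
- get_image(name): name is "scene" or "top" or "wrist"; returns a dict with "frame" (400x640x3 uint8, blue, green, red), "depth" (400x640 float32, m along the optical axis (not along the pixel's ray), 0 where there is no reading), "camera_matrix" (3x3 intrinsics, pixels), "view" (4x4, takes a point from world to camera coordinates). Camera axes: x right, y up, looking along -z (the intrinsics and any distortion apply to the point x, -y, -z); pixel columns grow to the right and rows downward; lengths in m; the calibration is good to about 2 mm. A picture is of the moment at which its call begins.
A pose or a line that the arm cannot do raises IKError and nothing moves.
- job_done(): hands the job in, once; it reports no verdict.
The state is a dict: "time": time; "joint_pos": joint angles; "dq": joint speeds; "joint_torque": joint torques, N m; "ee_pos": TCP position; "ee_rot": TCP orientation; "ft_force": force on the tool from outside, world axes, zero at the start; "moment": the same for the moment, N m; "finger_gap": finger opening in m.
Only numpy, scipy, OpenCV 4.12 (cv2) and the standard library are available. Lean on these libraries where they do the work, as an engineer would, in place of code of your own. Each camera call takes 0.05 s, during which the arm holds its last target.

## Working session

There is one attempt and no reset: what is moved stays moved. The work goes in short steps, each a Python script; the robot and the scene stay as the last script left them, time stands still between calls to the robot, and variables do not carry over. Pictures are saved under pics/ and viewed, and the job is handed in when it is done.

```bash
ls; mkdir -p pics; python3 - <<'E'
from bench import *
import cv2,numpy as np
for n in ["scene","top","wrist"]:
    d=get_image(n); cv2.imwrite(f"pics/{n}0.png",d["frame"]); np.savez(f"{n}0.npz",**d)
    print(n,d["camera_matrix"].tolist(),np.round(d["view"],4).tolist(),[k for k in d])
print(state())
E
```

```text
pics
scene [[439.91235195091286, 0.0, 330.2024959670701], [0.0, 439.91235195091286, 191.5227404345525], [0.0, 0.0, 1.0]] [[0.8262, 0.5633, -0.0105, -0.4427], [-0.3876, 0.5818, 0.7151, 0.1507], [0.409, -0.5867, 0.699, -1.381], [0.0, 0.0, 0.0, 1.0]] ['frame', 'depth', 'camera_matrix', 'view']
top [[363.9146295069419, 0.0, 319.31066712763777], [0.0, 363.9146295069419, 199.9603838138493], [0.0, 0.0, 1.0]] [[0.0228, -0.9997, 0.0053, -0.0023], [0.9799, 0.0234, 0.1979, -0.5043], [-0.198, 0.0007, 0.9802, -0.9125], [0.0, 0.0, 0.0, 1.0]] ['frame', 'depth', 'camera_matrix', 'view']
wrist [[330.6027485503361, 0.0, 321.82922924180207], [0.0, 330.6027485503361, 192.90799556929048], [0.0, 0.0, 1.0]] [[0.2688, -0.9632, -0.0021, -0.5982], [0.9325, 0.2608, -0.25, 0.0298], [0.2413, 0.0653, 0.9682, -0.3899], [0.0, 0.0, 0.0, 1.0]] ['frame', 'depth', 'camera_matrix', 'view']
{'time': 0.15, 'joint_pos': array([-1.35471623e+00,  9.16730133e-02,  1.23159792e+00,  9.74950389e-06,
        1.81980082e+00, -5.66815510e-02]), 'dq': array([-0.00097967, -0.00223193, -0.00340747,  0.00176212, -0.00053374,
       -0.0018371 ]), 'joint_torque': array([ 1.60334817e-03, -4.47046065e+01, -4.06906557e+01,  6.99101854e-02,
        2.74709438e-02, -1.24913768e-04]), 'ee_pos': array([ 0.16160178, -0.57760777,  0.22978075]), 'ee_rot': array([-7.37576899e-04,  9.90714107e-01,  1.35959594e-01, -5.41687865e-05]), 'ft_force': array([-0.7132201 ,  0.21847011,  0.12978169]), 'moment': array([-0.03861687, -0.04164228,  0.02302087]), 'finger_gap': 0.08744196659594691}
```

View pics/top0.png

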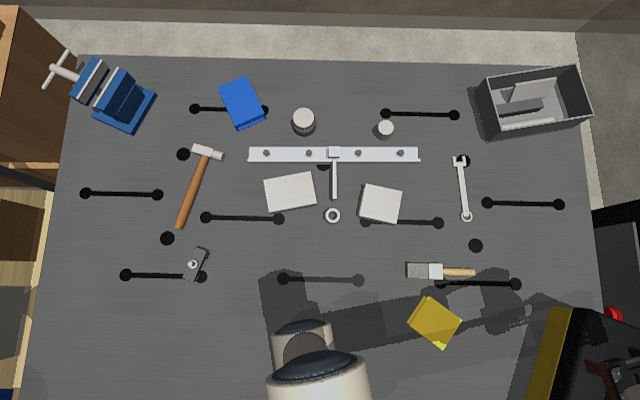

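View pics/scene0.png

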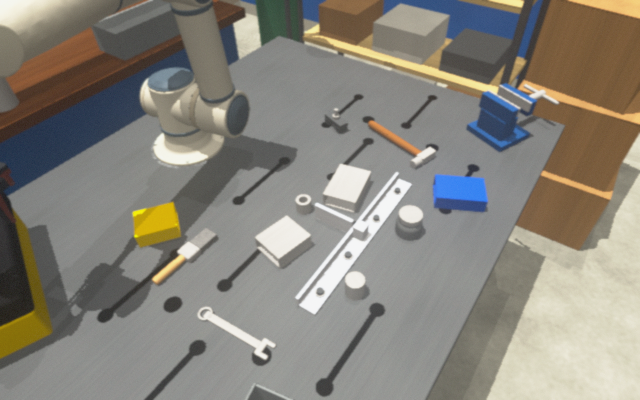

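The top view shows the long tube at about (290,191), left of the web, and the short tube at (381,203), right of it. The bush is at (333,215), the web runs along column 334 (rows 160–198), and the fence runs along row 155. Next I'll measure these.

```bash
cat > vis.py <<'E'
import cv2,numpy as np
def world(d):
    K=d["camera_matrix"];V=d["view"];D=d["depth"]
    v,u=np.mgrid[0:400,0:640]
    X=(u-K[0,2])/K[0,0]*D; Y=-(v-K[1,2])/K[1,1]*D
    P=np.stack([X,Y,-D],-1); 
    W=(P-V[:3,3])@V[:3,:3]
    W[D<=0]=np.nan
    return W
def ray(d,uv,z):
    K=d["camera_matrix"];V=d["view"];uv=np.asarray(uv,float)
    c=np.stack([(uv[:,0]-K[0,2])/K[0,0],-(uv[:,1]-K[1,2])/K[1,1],-np.ones(len(uv))],-1)
    w=c@V[:3,:3]; o=-V[:3,:3].T@V[:3,3]
    return o+w*((z-o[2])/w[:,2])[:,None]
def tubes(d,name=""):
    """components with top at ~40mm"""
    W=world(d);g=d["frame"].astype(int)
    m=(W[...,2]>.032)&(W[...,2]<.046)&(W[...,0]>.3)&(W[...,0]<.75)&(abs(W[...,1])<.35)&(g.max(-1)-g.min(-1)<40)&(g.min(-1)>110)
    n,l,s,c=cv2.connectedComponentsWithStats(m.astype(np.uint8),connectivity=4)
    out=[]
    for i in range(1,n):
        if s[i,4]<60: continue
        cs,_=cv2.findContours((l==i).astype(np.uint8),cv2.RETR_EXTERNAL,cv2.CHAIN_APPROX_NONE)
        k=max(cs,key=cv2.contourArea)[:,0]
        w=ray(d,k,.04)[:,:2]
        r=cv2.minAreaRect((w*1000).astype(np.float32))
        out.append((s[i].tolist(),r,np.nanmedian(W[l==i][:,2])))
    return out
E
python3 - <<'E'
from vis import *
for n in ["top","scene"]:
    d=dict(np.load(n+"0.npz")); W=world(d)
    print(n); 
    for t in tubes(d): print(t)
    z=W[...,2]; print("table z",np.nanmedian(z[(abs(W[...,0]-.5)<.1)&(abs(W[...,1])<.3)]))
    h=np.clip(np.nan_to_num(z)*1000*3,0,255).astype(np.uint8)
    cv2.imwrite(f"pics/h_{n}.png",cv2.applyColorMap(h,cv2.COLORMAP_JET))
    if n=="top":
        c=d["frame"][130:250,220:440]; cv2.imwrite("pics/topcrop.png",cv2.resize(c,None,fx=3.6,fy=3.6,interpolation=cv2.INTER_CUBIC))
        print(np.round(W[155,[250,300,360,415]],4), np.round(W[[165,175,185,195,198],334],4))
E
```

```text
top
([264, 171, 53, 42, 1604], ((529.2232055664062, 89.94546508789062), (91.96554565429688, 129.77857971191406), 12.499831199645996), np.float64(0.040851731262786045))
([359, 183, 44, 41, 1254], ((502.27374267578125, -154.49093627929688), (100.43799591064453, 91.62265014648438), 78.42173767089844), np.float64(0.04054945539236131))
([326, 208, 14, 15, 113], ((466.5241394042969, -26.46771812438965), (37.63671112060547, 34.56135177612305), 1.0980675220489502), np.float64(0.03869451658822952))
table z 0.001501093049853065
[[ 0.6373  0.2083  0.0102]
 [ 0.6405  0.067   0.0108]
 [ 0.6452 -0.1029  0.0093]
 [ 0.6494 -0.2591  0.0083]] [[ 0.6014 -0.028   0.0503]
 [ 0.5736 -0.0284  0.0498]
 [ 0.5457 -0.0288  0.0509]
 [ 0.5187 -0.0292  0.0498]
 [ 0.5108 -0.0294  0.0488]]
scene
([327, 112, 21, 14, 114], ((339.8882141113281, 321.62744140625), (30.917036056518555, 77.0360336303711), 70.94282531738281), np.float64(0.035473429833651385))
([323, 164, 48, 42, 1166], ((533.0325317382812, 85.12217712402344), (92.19039154052734, 139.2554931640625), 12.425198554992676), np.float64(0.04064337619842416))
([29
[... 298 characters left out ...]
64(0.03936260810329748))
([255, 216, 56, 44, 1300], ((506.56427001953125, -156.6967010498047), (103.2033920288086, 96.950439453125), 79.43460083007812), np.float64(0.040641941059553266))
([396, 216, 16, 16, 88], ((724.179931640625, 34.529537200927734), (23.757568359375, 53.943458557128906), 68.66645812988281), np.float64(0.03967414535928154))
([352, 226, 17, 10, 65], ((650.7296142578125, -37.96799850463867), (40.68983459472656, 27.381956100463867), 38.47815704345703), np.float64(0.03878915732982636))
([345, 280, 20, 13, 71], ((721.2405395507812, -182.79298400878906), (44.250633239746094, 24.288930892944336), 16.446495056152344), np.float64(0.038863523897512395))
table z 0.0018608189857842264
```

View pics/topcrop.png

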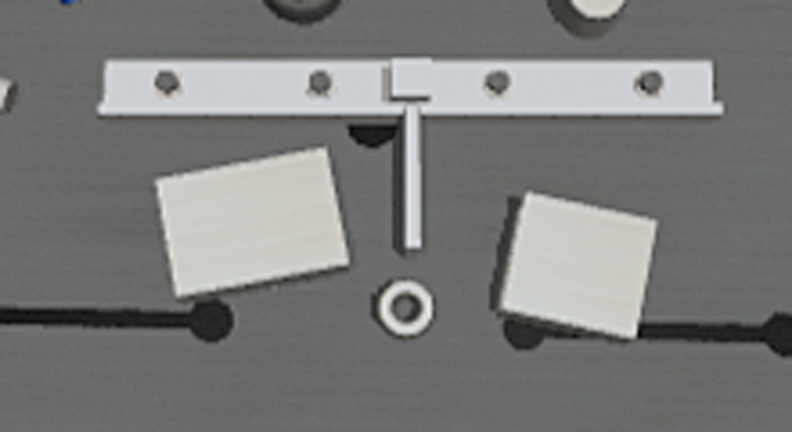

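View pics/h_top.png

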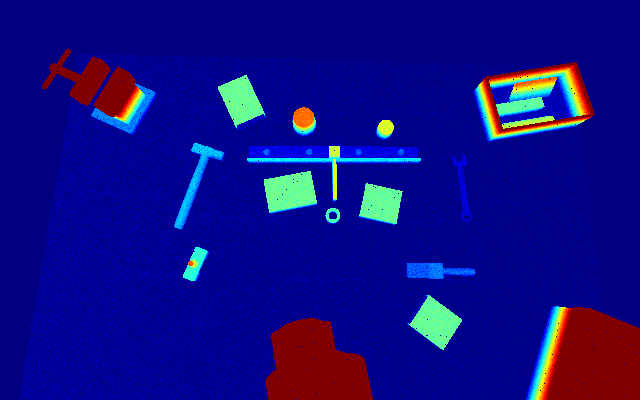

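```bash
cat >> vis.py <<'E'
def fixture(d,dbg=True):
    W=world(d);x,y,z=W[...,0],W[...,1],W[...,2]
    # web: colour-bright and z~50, robot side
    m=(z>.044)&(z<.056)&(x>.45)&(x<.66)&(abs(y+.03)<.03)
    n,l,s,c=cv2.connectedComponentsWithStats(m.astype(np.uint8)); i=1+np.argmax(s[1:,4]); m=l==i
    r=[];
    for row in np.unique(np.nonzero(m)[0]):
        cc=np.nonzero(m[row])[0]
        if len(cc)<=7: r.append((row,cc.mean(),len(cc)))
    r=np.array(r); w=ray(d,np.c_[r[:,1],r[:,0]],.05)
    pw=np.polyfit(w[:,0],w[:,1],1)
    e=ray(d,[[r[-1,1],r[:,0].max()+.5]],.05)[0]
    # fence lip top front edge, z=.03: lip pixels
    g=d["frame"].min(-1).astype(float)
    return pw,e,r
E
python3 - <<'E'
from vis import *
d=dict(np.load("top0.npz")); W=world(d)
pw,e,r=fixture(d); print("web y=ax+b",pw,"end",e,len(r),r[:,2])
g=d["frame"].min(-1)
for c in [270,300,360,390,410]:
    print(c,[(rr,int(g[rr,c]),round(W[rr,c,0]*1e3),round(W[rr,c,2]*1e3)) for rr in range(143,166)])
E
```

```text
web y=ax+b [ 0.02293336 -0.04264474] end [ 0.50920189 -0.03066423  0.05      ] 40 [3. 3. 3. 3. 3. 4. 4. 4. 4. 4. 4. 4. 4. 4. 4. 4. 4. 4. 4. 4. 4. 4. 4. 4.
 4. 4. 4. 4. 4. 4. 3. 4. 4. 4. 4. 4. 4. 4. 4. 4.]
270 [(143, 104, 678, 1), (144, 101, 675, -1), (145, 97, 671, 3), (146, 132, 665, 12), (147, 192, 664, 7), (148, 209, 660, 9), (149, 206, 657, 10), (150, 197, 655, 6), (151, 198, 650, 11), (152, 211, 647, 13), (153, 194, 645, 8), (154, 182, 641, 13), (155, 182, 639, 9), (156, 195, 636, 8), (157, 205, 633, 8), (158, 204, 623, 32), (159, 205, 620, 31), (160, 212, 618, 28), (161, 175, 616, 26), (162, 81, 617, 12), (163, 93, 617, 5), (164, 99, 615, 1), (165, 100, 612, 2)]
300 [(143, 105, 680, 1), (144, 101, 677, 1), (145, 95, 674, 0), (146, 132, 668, 8), (147, 192, 665, 9), (148, 209, 662, 8), (149, 205, 658, 13), (150, 203, 657, 6), (151, 204, 652, 11), (152, 203, 652, 4), (153, 205, 648, 7), (154, 204, 645, 6), (155, 204, 641, 11), (156, 203, 638, 9), (157, 203, 636, 7), (158, 205, 626, 29), (159, 205, 623, 29), (160, 213, 619, 31), (161, 172, 617, 28), (162, 76, 618, 16), (163, 93, 61
[... 413 characters left out ...]
, 32), (161, 173, 623, 24), (162, 79, 622, 17), (163, 91, 623, 6), (164, 100, 621, 1), (165, 104, 618, 0)]
390 [(143, 103, 686, 3), (144, 105, 684, -2), (145, 100, 681, -1), (146, 125, 679, -3), (147, 191, 672, 8), (148, 209, 668, 11), (149, 203, 666, 8), (150, 203, 662, 10), (151, 203, 660, 7), (152, 203, 656, 9), (153, 203, 653, 11), (154, 204, 651, 8), (155, 203, 648, 8), (156, 203, 645, 8), (157, 203, 642, 8), (158, 203, 632, 30), (159, 204, 628, 33), (160, 212, 625, 32), (161, 174, 624, 27), (162, 80, 624, 19), (163, 92, 624, 8), (164, 101, 624, 0), (165, 108, 620, 2)]Traceback (most recent call last):
  File "<stdin>", line 6, in <module>
ValueError: cannot convert float NaN to integer
```

```bash
cat > h.py <<'E'
from bench import *
from vis import *
O=np.array([.6205,-.0285]);PHI=.0222
def R2(a): return np.array([[np.cos(a),-np.sin(a)],[np.sin(a),np.cos(a)]])
def F(x,y,z): return [*(O+R2(PHI)@[x,y]),z]
def toF(w): return R2(PHI).T@(np.asarray(w)-O)
def Q(a=0): a+=PHI; return [0,np.cos(a/2),np.sin(a/2),0]
def ff(): return R2(PHI).T@np.array(state()["ft_force"])[:2]
def press(p0,dirn,maxd,thr=15,step=.0015,speed=.03):
    dirn=np.array(dirn,float); b=ff(); s=0
    log=[]
    while s<maxd:
        s+=step; move_l(F(p0[0]+dirn[0]*s,p0[1]+dirn[1]*s,p0[2]),speed=speed)
        f=-(ff()-b)@dirn; log.append(round(float(f),1))
        if f>thr: break
    return s,log
def look(tag):
    d=get_image("top"); cv2.imwrite(f"pics/{tag}.png",cv2.resize(d["frame"][110:260,200:460],None,fx=3,fy=3,interpolation=cv2.INTER_CUBIC))
    for s,r,z in tubes(d):
        if s[4]>600:
            b=cv2.boxPoints(r)/1000; print("tube c",np.round(toF(np.array(r[0])/1000)*1e3,1),"size",np.round(r[1],0),"yaw",round(((r[2]-np.degrees(PHI)+45)%90)-45,2),"corners",np.round([toF(q)*1e3 for q in b]).tolist())
E
python3 - <<'E'
from h import *
look("a0")
print(inverse_kinematics(F(-.18,.12,.15),Q()),inverse_kinematics(F(-.18,.12,.02),Q()),inverse_kinematics(F(-.045,.2,.02),Q()),inverse_kinematics(F(-.045,-.2,.02),Q()))
move_to(F(-.18,.12,.16),Q())
s=state(); print(s["time"],s["ee_pos"],s["finger_gap"],s["ft_force"])
E
```

```text
tube c [-88.7 120.4] size [ 92. 130.] yaw 11.14 corners [[-146.0, 175.0], [-121.0, 48.0], [-31.0, 66.0], [-56.0, 193.0]]
tube c [-121.1 -123.5] size [100.  92.] yaw -12.85 corners [[-177.0, -162.0], [-87.0, -182.0], [-65.0, -85.0], [-155.0, -64.0]]
[ 1.20956935e-01 -3.31641478e-01  1.76267717e+00 -4.44089210e-16
  1.71055696e+00  1.66955326e+00] [ 1.20956935e-01 -2.71911542e-01  1.94746079e+00 -4.44089210e-16
  1.46604341e+00  1.66955326e+00] [ 2.32977981e-01  1.41681394e-01  1.55217430e+00 -4.44089210e-16
  1.44773696e+00  1.78157431e+00] [-4.31280277e-01  2.13554189e-01  1.47159105e+00 -4.44089210e-16
  1.45644741e+00  1.11731605e+00]
2.7667 [0.43809972 0.08696116 0.16008343] 0.08783620398408226 [ 0.06836314 -0.28040145  0.23350608]
```

```bash
python3 - <<'E'
from h import *
move_l(F(-.18,.12,.022),speed=.15)
move_l(F(-.112,.12,.022),speed=.06)
print(ff()); look("a1")
print(press((-.112,.12,.022),(1,0),.025,thr=14))
look("a2"); print(state()["time"],state()["ee_pos"],toF(state()["ee_pos"][:2]))
E
```

```text
[-0.04951603  0.14547048]
tube c [-121.  -123.4] size [100.  92.] yaw -12.92 corners [[-177.0, -162.0], [-88.0, -183.0], [-65.0, -85.0], [-154.0, -64.0]]
(0.013499999999999998, [3.0, 2.9, 2.6, 3.9, 3.7, 4.0, 4.7, 12.3, 18.4])
tube c [-121.  -123.3] size [100.  92.] yaw -12.85 corners [[-177.0, -162.0], [-87.0, -182.0], [-65.0, -85.0], [-154.0, -64.0]]
7.4667 [0.51631059 0.08918278 0.02218893] [-0.1015514  0.1199666]
```

View pics/a2.png

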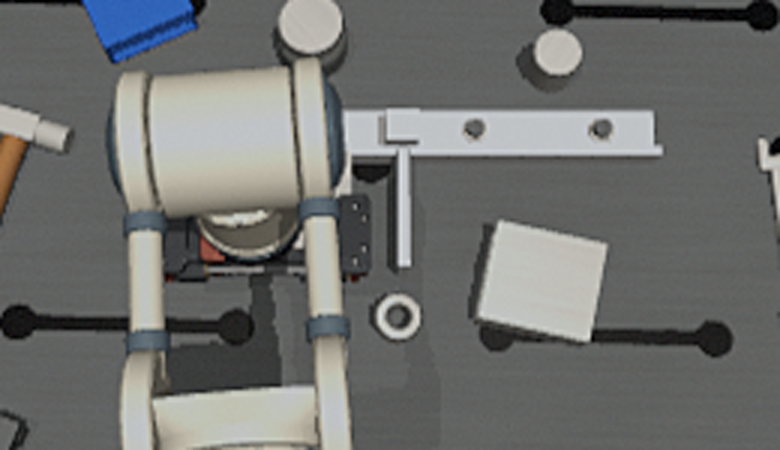

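```bash
python3 - <<'E'
from h import *
move_l(F(-.125,.12,.022),speed=.1)
move_l(F(-.125,.12,.12),speed=.25)
close()
move_l(F(-.045,.25,.12),speed=.25)
look("a3"); d=get_image("scene"); cv2.imwrite("pics/s3.png",d["frame"][130:330,200:500]); print(state()["time"],state()["finger_gap"])
E
```

```text
tube c [-43.9 113.4] size [ 95. 128.] yaw 0.14 corners [[-92.0, 177.0], [-92.0, 49.0], [4.0, 50.0], [4.0, 177.0]]
tube c [-121.  -123.3] size [100.  92.] yaw -12.85 corners [[-177.0, -162.0], [-87.0, -182.0], [-65.0, -85.0], [-154.0, -64.0]]
10.625 0.0006273899120690868
```

View pics/a3.png

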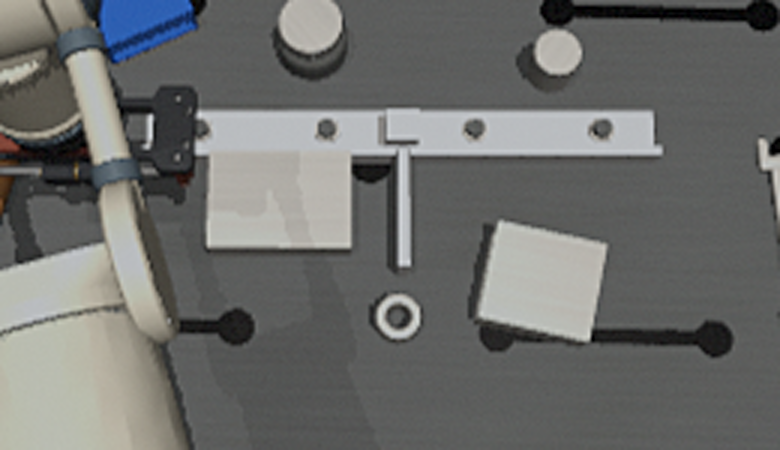

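View pics/s3.png

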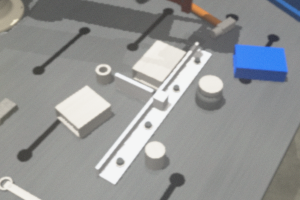

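```bash
python3 - <<'E'
from h import *
move_l(F(-.046,.225,.12),speed=.2)
move_l(F(-.046,.225,.02),speed=.2)
move_l(F(-.046,.205,.02),speed=.1); print(ff())
move_l(F(-.046,.156,.02),speed=.05); print(ff())
print(press((-.046,.156,.02),(0,-1),.02,thr=14))
print(toF(state()["ee_pos"][:2]),state()["ft_force"]); look("a4")
move_l(F(-.046,.18,.02),speed=.15)
move_l(F(-.046,.18,.12),speed=.25)
print(state()["time"])
E
```

```text
[0.66105392 0.99024878]
[ 0.41910177 -0.10324321]
(0.016499999999999997, [1.6, 3.6, 3.6, 4.1, 2.3, 3.5, 2.9, 4.1, 8.6, 13.0, 19.0])
[-0.04612412  0.14383235] [-0.89050937 18.83389246  0.53111649]
tube c [-43.9  41.2] size [96. 70.] yaw -0.36 corners [[-92.0, 77.0], [-92.0, 6.0], [4.0, 6.0], [4.0, 76.0]]
tube c [-120.9 -123.4] size [100.  91.] yaw -12.92 corners [[-177.0, -162.0], [-88.0, -183.0], [-65.0, -85.0], [-154.0, -64.0]]
16.8
```

View pics/a4.png

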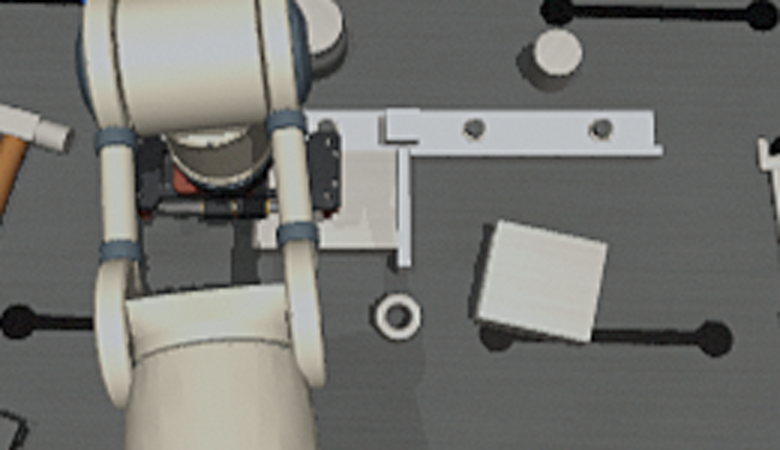

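```bash
python3 - <<'E'
from h import *
move_l(F(-.13,.07,.12),speed=.25)
move_l(F(-.13,.07,.02),speed=.25)
move_l(F(-.106,.07,.02),speed=.1)
print(press((-.106,.07,.02),(1,0),.012,thr=12)); print(toF(state()["ee_pos"][:2]))
move_l(F(-.13,.07,.02),speed=.1)
move_l(F(-.13,.07,.12),speed=.25)
move_l(F(-.21,-.128,.12),speed=.25,orientation=Q(-.225))
look("a5");print(state()["time"])
E
```

```text
(0.0075, [0.8, 0.5, 2.0, 8.0, 15.5])
[-0.10139101  0.07002298]
tube c [-43.9  70. ] size [ 95. 129.] yaw 0.13 corners [[-92.0, 134.0], [-91.0, 6.0], [4.0, 6.0], [4.0, 134.0]]
21.7667
```

View pics/a5.png

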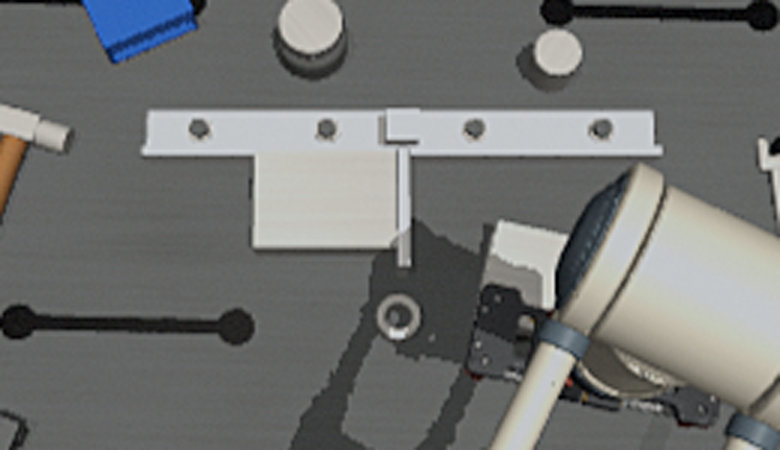

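The long tube is seated: its centre is at fixture (-44,70) with yaw 0.1°. Next is the short tube.

```bash
python3 - <<'E'
from h import *
move_l(F(-.21,-.128,.02),speed=.2)
move_l(F(-.185,-.132,.02),speed=.1); print(ff())
move_l(F(-.115,-.132,.02),speed=.05,orientation=Q(0)); print(ff())
print(press((-.115,-.132,.02),(1,0),.025,thr=14)); print(toF(state()["ee_pos"][:2]))
move_l(F(-.135,-.132,.02),speed=.1)
move_l(F(-.135,-.132,.12),speed=.25)
move_l(F(-.045,-.24,.12),speed=.25)
look("a6");print(state()["time"])
E
```

```text
[0.4743754  0.12566046]
[-2.58660034 -1.11639583]
(0.016499999999999997, [1.2, 2.0, 0.8, -0.2, -0.0, 0.7, 0.6, 0.3, 4.6, 11.6, 16.8])
[-0.10197643 -0.13187288]
tube c [-43.8  71.5] size [ 95. 131.] yaw 0.1 corners [[-92.0, 137.0], [-91.0, 6.0], [4.0, 6.0], [4.0, 137.0]]
tube c [ -45.9 -108.8] size [ 95. 100.] yaw 2.59 corners [[-95.0, -61.0], [-91.0, -161.0], [4.0, -157.0], [-1.0, -57.0]]
28.9417
```

View pics/a6.png

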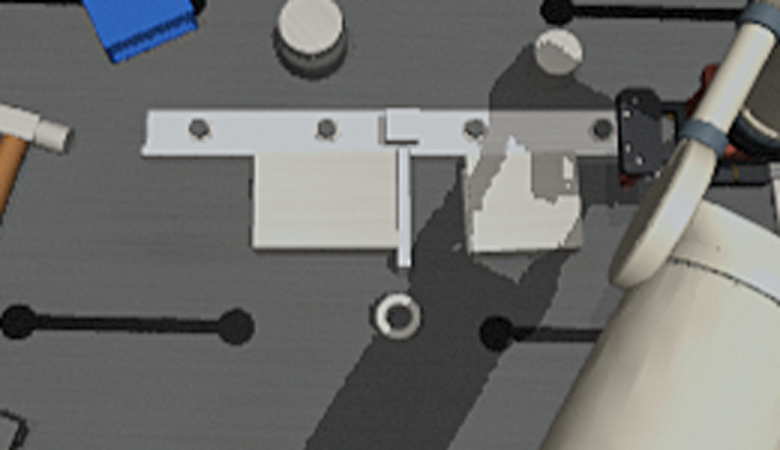

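The short tube's near corner is about 4 mm off the fence and yaw is +2.6°. I'll press nearer the web side to square it, then push it along.

```bash
python3 - <<'E'
from h import *
move_l(F(-.13,-.09,.12),speed=.3)
move_l(F(-.13,-.09,.02),speed=.25)
move_l(F(-.11,-.09,.02),speed=.1)
print(press((-.11,-.09,.02),(1,0),.018,thr=13)); print(toF(state()["ee_pos"][:2]))
move_l(F(-.13,-.09,.02),speed=.1)
move_l(F(-.13,-.09,.12),speed=.3)
move_l(F(-.046,-.205,.12),speed=.3)
look("a7")
move_l(F(-.046,-.205,.02),speed=.2)
move_l(F(-.046,-.185,.02),speed=.1); print(ff())
move_l(F(-.046,-.128,.02),speed=.05); print(ff())
print(press((-.046,-.128,.02),(0,1),.022,thr=14)); print(toF(state()["ee_pos"][:2]))
move_l(F(-.046,-.14,.02),speed=.1)
move_l(F(-.046,-.14,.12),speed=.3)
move_l(F(-.13,-.055,.12),speed=.3)
print(state()["time"])
move_l(F(-.13,-.055,.02),speed=.25)
move_l(F(-.106,-.055,.02),speed=.1)
print(press((-.106,-.055,.02),(1,0),.012,thr=12)); print(toF(state()["ee_pos"][:2]))
move_l(F(-.13,-.055,.02),speed=.1)
move_l(F(-.13,-.055,.12),speed=.3)
move_l(F(-.2,-.25,.16),speed=.35)
look("a8");d=get_image("scene"); cv2.imwrite("pics/s8.png",cv2.resize(d["frame"][130:290,220:450],None,fx=3.4,fy=3.4));print(state()["time"])
E
```

```text
(0.011999999999999999, [-0.5, -0.7, -0.3, 0.4, 4.7, 6.5, 8.1, 14.8])
[-0.10095219 -0.08893357]
tube c [-43.9  70. ] size [ 95. 129.] yaw 0.13 corners [[-92.0, 134.0], [-91.0, 6.0], [4.0, 6.0], [4.0, 134.0]]
tube c [ -44.8 -109. ] size [ 96. 100.] yaw 2.47 corners [[-95.0, -61.0], [-91.0, -161.0], [5.0, -157.0], [1.0, -57.0]]
[-0.7999898  -0.24662394]
[ 0.93153715 -0.10112859]
(0.016499999999999997, [1.9, 2.1, 2.7, 2.9, 2.3, 2.2, 3.1, 2.2, 6.6, 10.8, 15.3])
[-0.04588839 -0.11522197]
40.7
(0.0075, [0.1, 0.2, -0.3, 5.3, 12.1])
[-0.10104022 -0.054988  ]
tube c [-43.8  70. ] size [ 95. 129.] yaw 0.1 corners [[-92.0, 134.0], [-91.0, 6.0], [4.0, 6.0], [4.0, 134.0]]
tube c [-43.6 -57.2] size [ 95. 104.] yaw 0.1 corners [[-91.0, -5.0], [-91.0, -109.0], [4.0, -109.0], [4.0, -5.0]]
44.6917
```

View pics/a8.png

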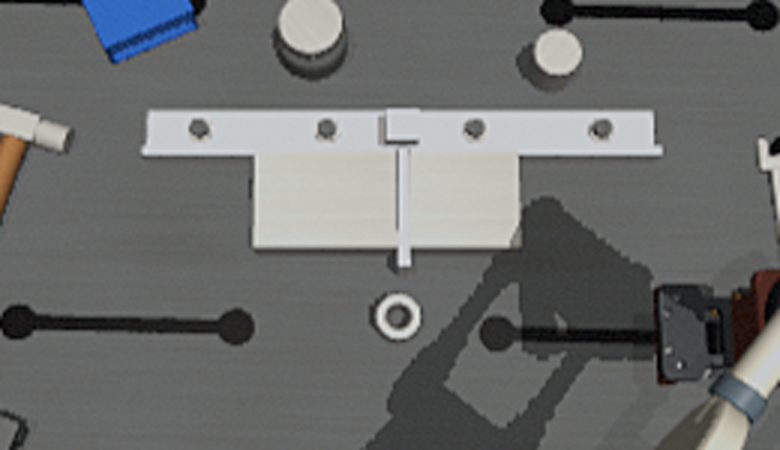

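View pics/s8.png

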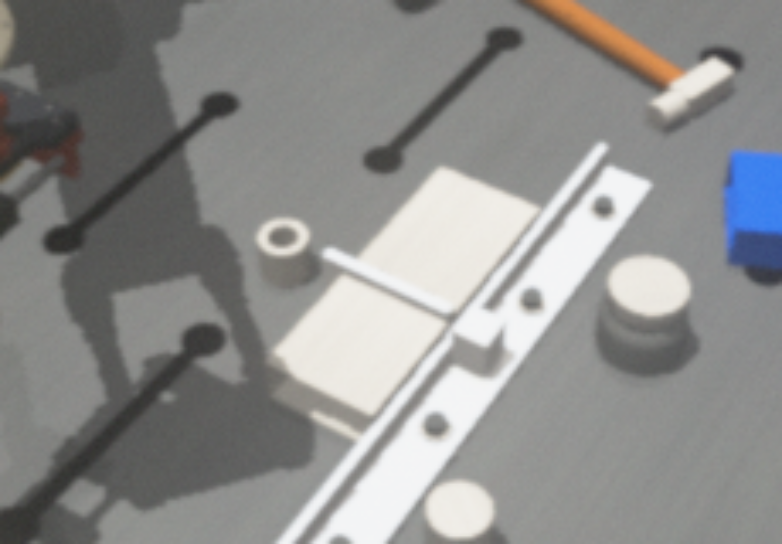

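Both look seated. The last +x press could have slid the short tube slightly along the web, so I'll re-press it against the web and compare the stop position, then take a close look with the wrist camera.

```bash
python3 - <<'E'
from h import *
move_l(F(-.046,-.16,.12),speed=.35)
move_l(F(-.046,-.16,.02),speed=.25)
move_l(F(-.046,-.122,.02),speed=.1)
print(press((-.046,-.122,.02),(0,1),.014,thr=13,step=.001)); print(toF(state()["ee_pos"][:2]))
move_l(F(-.046,-.145,.02),speed=.1)
move_l(F(-.046,-.145,.16),speed=.3)
move_l(F(-.14,-.005,.2),speed=.3)
for n in ["wrist"]:
    d=get_image(n); cv2.imwrite("pics/w9.png",d["frame"]); np.savez("w9.npz",**d)
print(state()["time"])
E
```

```text
(0.011000000000000003, [-0.2, -1.2, -0.5, -0.6, -1.2, -1.3, 1.4, 5.0, 8.8, 11.5, 13.7])
[-0.04601434 -0.11523839]
51.0833
```

View pics/w9.png

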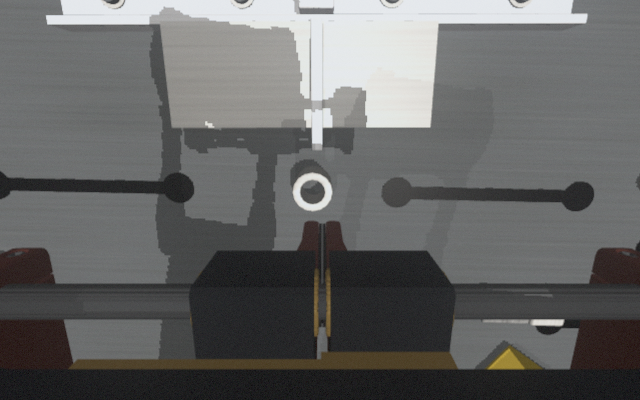

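```bash
python3 - <<'E'
from h import *
d=dict(np.load("w9.npz")); cv2.imwrite("pics/w9c.png",cv2.resize(d["frame"][5:160,150:450],None,fx=2.6,fy=3.6,interpolation=cv2.INTER_CUBIC))
g=d["frame"].min(-1)
# robot-side edge of each tube and outer ends on top plane
def edge(c): 
    col=g[100:150,c].astype(int); return 100+np.argmin(np.diff(col))
L=[(c,edge(c)) for c in (175,185,260,300,330,345,400,425)]
print([(c,r,np.round(toF(ray(d,[[c,r+.5]],.04)[0,:2])*1e3,1).tolist()) for c,r in L])
look("a9")
E
```

```text
[(175, np.int64(127), [-90.3, 132.0]), (185, np.int64(127), [-90.3, 122.7]), (260, np.int64(127), [-90.3, 53.0]), (300, np.int64(127), [-90.3, 15.9]), (330, np.int64(127), [-90.3, -12.0]), (345, np.int64(127), [-90.3, -25.9]), (400, np.int64(127), [-90.3, -77.0]), (425, np.int64(127), [-90.3, -100.2])]
```

View pics/w9c.png

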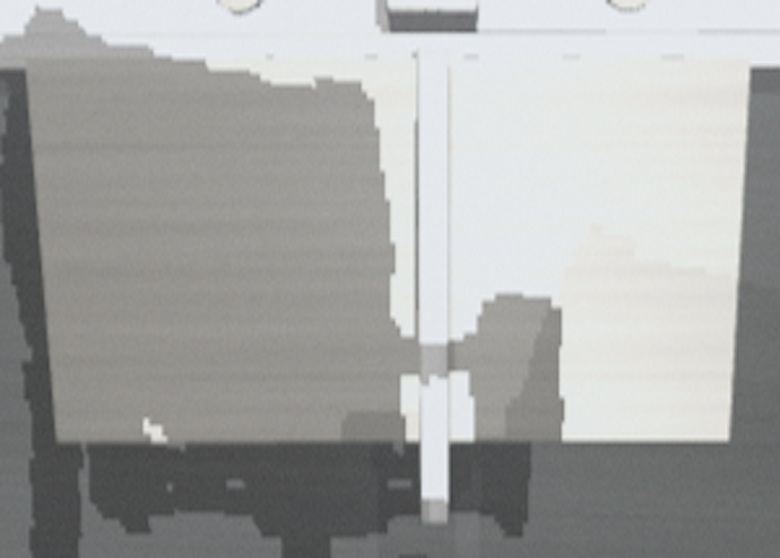

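Both tubes' robot-side edges lie on fixture x = -90.3 mm at all eight sampled columns. Their ends meet the web with no visible gap. The arm is clear, so I'm handing the job in.

```bash
python3 - <<'E'
from h import *
job_done(); print(state()["time"])
E
```

```text
the job is handed in; nothing more can be done
the job is handed in; nothing more can be done
```

Both tubes are pushed into place, one on each side of the web, flush along the fence and butted against the web plate. I handed the job in after about 51 s, with the arm clear and touching nothing.

**What I did:** I only pushed, and the strongest push I read was about 19 N. The long tube (+y side) went to the fence with the open fingers, then to the web with the fingers closed. The short tube (-y side) was over-rotated by 2.6° after its first push. One corrective press didn't square it; pushing it to the web and pressing it against the fence again did.

**Last checks:**
- **Against the fence:** in the wrist picture, the robot-side edges of both tubes lie on one line at fixture x = -90.3 mm, where -90 is ideal. Both read 0.1° yaw in the top view.
- **Long tube:** its centre is at y = +70.0 mm, exactly as wanted. I see no gap at the web.
- **Short tube:** a second press against the web stopped at the same position (-115.2 mm).
- **Other things on the table:** the bush, hammer and the other nearby things looked unmoved in the pictures. I did not measure them.

**What disagreed:**
- **Short tube position:** the top view put its centre at y = -57.2 mm instead of -55, with a length of 104 mm instead of 100. A shadow at its outer end probably explains this, because the presses against the web were consistent.
- **Tube widths:** they read about 95 mm instead of 90, because the bright fence edge merged with the tubes.
- **Final top view:** it found no tubes because the arm was in the way, so the last check rests on the wrist picture.

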